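# Wedge the spring clip off a wheel axle

### The arm

A 6-joint arm with a two-finger parallel gripper is mounted at the origin on the work surface. World frame = base frame: x ahead of the robot, y to its left, z up, the work surface at z = 0. Lengths are in mm, angles in rad, forces in N, time in s.
With the tool pointing down it reaches from about 375 to 900 mm from the base axis. Payload 3.1 kg.
Tool frame: the origin (TCP) lies on the centre line of the jaws, within the pads' length; the fingertips stand 19 mm ahead of it and the grasp point (between the pads) is the TCP; z points along the fingers, y is the line along which they close (so a half turn about z gives the same grasp; the last joint's range is limited). The gripper opens to 85 mm and grips with 20 to 120 N. Pads are 22 mm wide; open, the fingers measure 114 mm over their backs; the gripper's body (76 mm by 85 mm) begins 54 mm behind the grasp point. The pads swing forward as they close: fully open they stand 13 mm farther back than shut.
Start: joints at [-0.178, 0.527, 1.433, -0, 1.181, -0.178], TCP at [624.978, 0.034, 250.31] pointing down, gripper open.
Joint ranges: [-3.08, 3.08], [-0.75, 2.2], [0.22, 2.44], [-1.43, 4.57], [0, 2.65], [-2.85, 2.85]. Speed limits (rad/s): [2.79, 2.79, 3.14, 3.14, 3.14, 3.14].

### API

Orientations are given as a unit quaternion [w, x, y, z].
In Python, from bench import bot, cams, order gives the robot as it stands. The module is installed in compiled form; this text tells all that it offers.
- The arm moves only by the tool jog_arm, never from a script. Its argument "deltas" is a list of rows, each a list of 7 numbers: the turn, a rotation vector about the tool's x, y, z in normalised numbers (1 is 2 pi rad), then the shift along the tool's x, y, z in normalised numbers (1 is 750 mm), then the opening, from 0 (shut) to 1 (fully open). A call has 1 to 10 rows; each row is the pose to reach, as a shift and turn from the pose commanded when the call began, along the tool's axes at that moment; what a row does not reach only later rows make up. A row lasts 1/8 s, in which the tool goes at most 62.5 mm and 10.7 degrees, less where a joint would pass 70% of its speed; a pose out of reach is approached as far as the arm can. Shift and turn numbers lie between -1 and 1, and a call with a number outside is refused. A call with a gripper value outside its range is refused whole. The fingers move at their own pace and stop on an object; "force" is the grip in N (left out, the last holds). Time passes only in rows, so rows that repeat a pose let the fingers close. It gives the time, the measured TCP pose, the force, the opening and the grip force at its end, in the units of the state.
- bot.read_state(): the state, without advancing time (a new reading comes with each control period).
- cams.snapshot(name): name is "scene" or "side" or "wrist"; returns a dict with "color" (420x560x3 uint8, red, green, blue), "fx", "fy", "cx", "cy" (pixels), "world_to_cam" (4x4, takes a point from world to camera coordinates). Camera axes: x right, y down, z forward; pixel columns grow to the right and rows downward; lengths in mm; the calibration is good to about 2 mm. The wrist camera is an equidistant fisheye: a pixel r from the principal point sees the ray r / f radians off the axis. A picture is of the moment at which its call begins. There is no depth.
- order.hand_in(): hands the job in; it is judged then, once.
Trained networks look in the newest picture that a camera, given by its name, has taken for a name from the list of things; names that differ only in an ending like _2 or _b are one class to them, and where a whole thing is asked for, a point or a joint stands for the part that bears it (a point fixed in the world has none). Each returns a list of dicts, best first, with "score" (0 to 1); they miss things now and then, are a little off and sometimes report something else, mostly with a low value. They report only what shows in the picture. A call takes as long as a camera call. They do not tell look-alikes from the thing itself.
- cams.boxes_of(camera, thing): "position" ([x, y, z] in mm, in world coordinates, good to about 4 mm: the middle of the surface that is visible of it).
- cams.outline_of(camera, thing): "mask" (420x560 bool, what is visible of it).
- cams.landmark_of(camera, thing): "position" ([x, y, z] in mm, in world coordinates, good to about 4 mm: a listed point, or the origin of a listed thing).
The state is a dict: "time_s": time; "joint_positions": joint angles; "joint_velocities": joint speeds; "joint_efforts": joint torques, N m; "tool_pos": TCP position; "tool_rot": TCP orientation; "ft_force": force on the tool from outside, world axes, zero at the start; "wrist_torque": the same for the moment, N m; "opening": finger opening in mm; "gripper_force": force on a finger pad.
Only numpy, scipy, OpenCV 4.12 (cv2) and the standard library are available. Lean on these libraries where they do the work, as an engineer would, in place of code of your own. Each camera call takes 0.05 s, during which the arm holds its last target. There are 200 camera calls.

### The job

Pick up the wooden wedge and slide it under the bridge of the spring clip, gently and with its underside kept lying on the axle all the way, so that the axle and not your grip takes the load, until the clip is spread, rides up off the axle and drops into the notch of the wedge. Use the wedge and not the fingers on the clip. Then carry the clip on the wedge to the empty black tray, lay both down in it, let go, and leave everything else on the table as it was.

Things in the scene. Friction and masses are not known exactly. Their poses are not given: they have to be found in the camera images.
- stand: Plywood wheel stand, fixed; a waxed, slippery wooden axle juts out level from an upright panel. Origin below the clip's seat, within 6 mm of table height (stands differ). x along the axle, free end to wheel, z up. Axis 100 mm up. Base board x -30 to 150 mm, 110 wide, top at 12. Panel x 119 to 137, 100 wide, top at 142 mm.
- seat (a point): On the axle's axis at the clip's start (bare axle 18 mm dia), 100 mm above the stand's origin. Before it, stand x -25 to -7, the end collar, 24 mm dia: set the wedge down here. Collar and sleeve are bored loose but jammed fast: their level tops lie 109.3 to 114.7 mm above the stand's origin, different on each stand and not measured: feel for it.
- hub (a point): Hub of the wheel (90 mm dia, stand x 95 to 113). Before it a spacer sleeve, 24 mm dia, 80 long, its front 7 to 15 mm past the seat (not measured). On its front 6 mm a wooden stop plate, 38 wide, stands to 40 mm above the axis, with an upright slot 12 mm wide over the axle: the clip slides back against it, the wedge's tongue passes through the slot.
- clip: Bright steel spring clip, 12 mm along the axle, 31 wide, 35 high, 36 g: a flat bridge over two sprung jaws that pinch the axle just below its widest line. Origin on the axle's axis when seated; x along the axle, z up through the bridge. Lifted straight off, it takes about 5 to 9 N and comes free after rising 11.5 mm. The jaws reach 13 mm below the origin.
- bridge (a point): Middle of the underside of the clip's bridge (3 mm thick), 18.5 mm above the clip's origin. Seated, it is 3.8 to 9.2 mm above the tops of collar and sleeve; the passage under it is 11.5 mm wide and runs along the axle.
- wedge: Loose one-piece wooden wedge, about 60 g. Origin under the handle, on the flat underside; x towards the tip, z up. Handle: block x -28 to 32 mm, 20 wide, 38 high. Tongue 8 mm wide, x 32 to 111; its nose is bevelled below, its top rises straight from 3 mm at the tip to a 22.5 mm crest (x 47 to 49). Pushing it under the clip takes 4 to 10 N.
- wedge_notch (a point): Middle of the flat notch in the wedge's top, x 32 to 47 mm, 21 mm above the underside, between crest and handle: the 12 mm clip drops in here, against the handle, and hangs clear of the axle, the wedge's tip being 71 mm beyond the clip's middle.
- wedge_tip (a point): Tip of the wedge, on its underside, 111 mm along x from the wedge's origin. More than 14 N of the wedge on axle or clip would bruise them; prising the clip (over 2 N) with the underside lifted off the axle is not wanted.
- wedge_grip (a point): Where to grip the wedge: inside the handle, 22 mm above its underside; the fingers go on the handle's side faces, 20 mm apart across the wedge's y.
- tray: Open black plastic tray fixed to the table, 215 (x) by 150 (y) outside, walls 4 thick and 26 high, floor 4 thick. Origin: under its centre, on the table.
- glue: Bystander: white glue stick standing, 28 dia, 93 high; origin under it.
- marker: Bystander: marker pen lying, about 138 long, 14 thick; origin under it.
- block_a: Bystander: wood block 45 x 30 x 14; origin under it.
- block_b: Bystander: wood cube of 30; origin under it.
- strips: Bystander: white strip 200 x 24 x 8; origin under it.
- spare_wheel: Bystander: spare wooden wheel lying flat, 90 dia, 18 high; origin under it.
There are look-alikes about, which are no part of the job. Of the things like the wedge, leave any that is blue or purple; of the rest the larger one is meant.

How it is judged:
By the outcome, as a careful person would: the job done as asked, in the order asked, and still so for the second after the job is handed in, with the robot touching nothing.
It also fails if it takes over 72 s, if anything falls off the work surface, if the arm or the gripper's body presses on something with over 40 N, if the wrist force passes 120 N, or if a joint passes its speed limit or range.

## Working session

There is one attempt and no reset: what is moved stays moved. The work goes in short steps, Python scripts to look and compute and a tool call to move; the robot and the scene stay as the last step left them, time stands still between calls to the robot, and variables do not carry over. Pictures are saved under pics/ and viewed, at most 10 in all, crops included, and the job is handed in when it is done.

Besides the shell and the picture viewer there is one more tool, called after "Emit:" as a command line: name --pt "numbers of a row" for each row, then --argument value for the rest. jog_arm: Moves the arm, as the interface text tells. Its arguments: {"type":"object","properties":{"deltas":{"type":"array"},"force":{"type":"number"}},"required":["deltas"]}

```bash
mkdir -p pics; ls
cat > h.py <<'E'
import numpy as np,cv2
from bench import bot,cams,order
def snap(n,f=None):
    s=cams.snapshot(n)
    if f: cv2.imwrite('pics/'+f,s['color'][:,:,::-1])
    return s
def proj(s,p):
    q=s['world_to_cam']@np.append(np.array(p,float),1)
    return np.array([s['fx']*q[0]/q[2]+s['cx'],s['fy']*q[1]/q[2]+s['cy']])
def ray(s,uv):
    d=np.array([(uv[0]-s['cx'])/s['fx'],(uv[1]-s['cy'])/s['fy'],1.])
    W=np.linalg.inv(s['world_to_cam']);return W[:3,3],W[:3,:3]@d
def atz(s,uv,z):
    o,d=ray(s,uv);return o+d*(z-o[2])/d[2]
E
python3 - <<'E'
from h import *
st=bot.read_state();print(st)
ims=[]
for c in['scene','side']:
    s=snap(c,c+'0.png');print(c,s['fx'],np.linalg.inv(s['world_to_cam'])[:3].round(2).tolist())
    for t in['wedge','wedge_tip','wedge_notch','wedge_grip','clip','bridge','seat','hub','stand','tray']:
        print(t,[(round(r['score'],2),np.round(r['position']).tolist()) for r in cams.landmark_of(c,t)][:4])
E
```

```text
pics
{'time_s': 0.0, 'joint_positions': array([-1.78510369e-01,  5.28460302e-01,  1.43393109e+00,  2.07756096e-05,
        1.18139030e+00, -1.78501306e-01]), 'joint_velocities': array([ 0.00139267, -0.00101415,  0.00094244, -0.00315891, -0.00023548,
        0.00045156]), 'joint_efforts': array([ 2.50220628e-04, -4.42344439e+01, -1.78024775e+01, -2.06930472e-04,
        8.36740597e-03,  2.24214921e-05]), 'tool_pos': array([6.24313156e+02, 1.52334616e-01, 2.49328021e+02]), 'tool_rot': array([-9.04545329e-04,  7.07112358e-01,  7.07100357e-01, -6.16334587e-04]), 'ft_force': array([-0.25513038,  0.9293966 ,  0.11906173]), 'wrist_torque': array([ 0.01431015, -0.00952881, -0.05788377]), 'gripper_force': 0.0, 'opening': 85.33482665264961}
scene 492.00544035572165 [[-0.11, 0.8, -0.59, 1205.18], [0.99, 0.09, -0.08, 41.79], [-0.01, -0.59, -0.81, 1014.93]]
wedge [(0.91, [326.0, -235.0, -4.0]), (0.73, [368.0, -386.0, -1.0]), (0.6, [618.0, -311.0, 0.0]), (0.35, [771.0, 51.0, 6.0])]
wedge_tip [(0.75, [478.0, 331.0, -2.0]), (0.74, [392.0, -309.0, 1.0]), (0.67, [645.0, -239.0, -3.0]), (0.66, [271.0, 
[... 675 characters left out ...]
 -235.0, 5.0]), (0.69, [482.0, -299.0, -3.0]), (0.67, [615.0, -312.0, -0.0])]
wedge_tip [(0.9, [395.0, -304.0, -4.0]), (0.78, [527.0, -200.0, 0.0]), (0.73, [644.0, -240.0, 1.0]), (0.68, [271.0, -139.0, -1.0])]
wedge_notch [(0.89, [307.0, -202.0, 25.0]), (0.74, [628.0, -286.0, 16.0]), (0.69, [374.0, -366.0, 10.0]), (0.64, [493.0, -265.0, 17.0])]
wedge_grip [(0.78, [480.0, -296.0, 20.0]), (0.69, [328.0, -237.0, 24.0]), (0.53, [369.0, -391.0, 21.0]), (0.46, [611.0, -313.0, 13.0])]
clip []
bridge [(0.69, [530.0, -15.0, 115.0])]
seat [(0.7, [528.0, -17.0, 95.0])]
hub [(0.78, [538.0, 82.0, 96.0])]
stand [(0.91, [530.0, -14.0, -8.0])]
tray [(0.72, [476.0, 327.0, 1.0]), (0.37, [530.0, -13.0, 95.0])]
```

View pics/scene0.png

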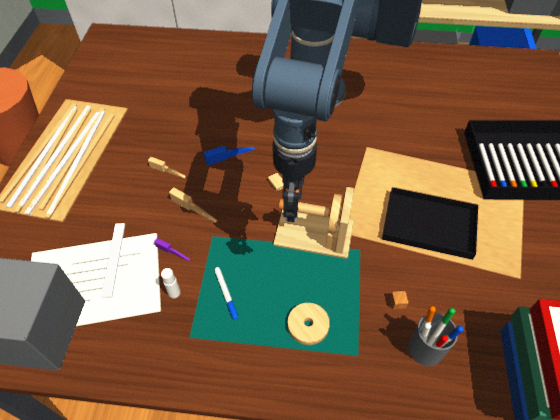

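View pics/side0.png

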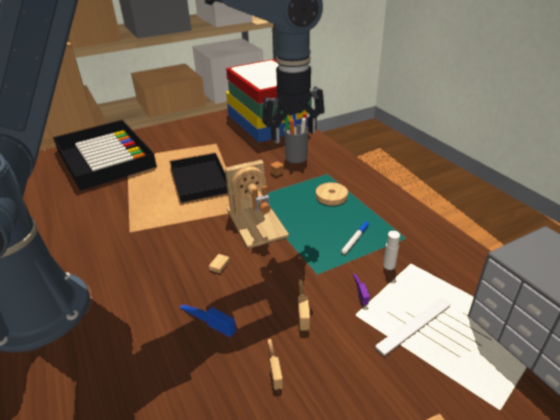

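The scene view shows the plain wedge meant at about pixel (190,205), larger than its wooden look-alike at (165,168). The blue one is at (228,155) and the purple one at (172,250). The stand is at (320,220) with the clip hidden by the gripper, and the empty black tray is at (430,222). The side view agrees, with the wedge at (304,308) and the clip at (262,195).

Next I'll fit the wedge's silhouette.

```bash
cat > fit.py <<'E'
from h import *
from scipy.optimize import minimize
def box(x0,x1,y0,y1,z0,z1): return np.array([[x,y,z] for x in(x0,x1) for y in(y0,y1) for z in(z0,z1)],float)
tong=np.array([[x,y,z] for y in(-4,4) for x,z in((32,0),(105,0),(111,2),(111,3),(49,22.5),(47,22.5),(47,21),(32,21))],float)
WEDGE=[box(-28,32,-10,10,0,38),tong]
def place(P,x,y,z,yaw):
    c,s=np.cos(yaw),np.sin(yaw);return P@np.array([[c,s,0],[-s,c,0],[0,0,1]])+[x,y,z]
def sil(s,parts,p,k=4):
    im=np.zeros((420*1,560*1),np.uint8)
    for P in parts:
        q=np.array([proj(s,v) for v in place(P,*p)])
        cv2.fillConvexPoly(im,cv2.convexHull((q*16).round().astype(np.int32)),1,cv2.LINE_8,4)
    return im>0
def fit(views,parts,p0,z):
    def cost(p):
        return -sum((lambda m,r:(m&r).sum()/max(1,(m|r).sum()))(m,sil(s,parts,(p[0],p[1],z,p[2]))) for s,m in views)
    best=None
    for d in(1,.3):
        r=minimize(cost,p0,method='Nelder-Mead',options=dict(initial_simplex=np.array(p0)+d*np.array([[0,0,0],[6,0,0],[0,6,0],[0,0,.1]]),maxiter=150));p0=r.x
    return r.x,-r.fun/len(views)
E
python3 - <<'E'
from fit import *
V=[]
for c in['scene','side']:
    s=snap(c);pt=proj(s,(482,-292,20)).round().astype(int)
    ms=[r['mask'] for r in cams.outline_of(c,'wedge')]
    ms=[m for m in ms if m[pt[1]-2:pt[1]+3,pt[0]-2:pt[0]+3].any()]
    print(c,pt,len(ms),[m.sum() for m in ms])
    if ms: V.append((s,ms[0]));r=fit(V[-1:],WEDGE,[480,-297,1.12],0);print(r)
print(fit(V,WEDGE,[480,-297,1.12],0))
E
```

```text
scene [182 199] 1 [np.int64(419)]
(array([ 479.22080253, -295.36226986,    1.11467092]), np.float64(0.7831775700934579))
side [304 309] 1 [np.int64(446)]
(array([ 476.62420816, -296.58787006,    1.09260091]), np.float64(0.9214876033057852))
(array([ 476.24954364, -296.14775476,    1.09067702]), np.float64(0.8410154030264143))
```

The rows are not in the units I measure in: shifts go in shares of 750 mm and turns go in shares of 2 pi rad. I convert before sending: -297 mm / 750 = -0.396, -147 mm / 750 = -0.196, 0.461 rad / 6.2832 = 0.0734.

Emit:
jog_arm --pt "0 0 0.0239 -0.0667 -0.0333 0 1" --pt "0 0 0.0477 -0.14 -0.0693 0 1" --pt "0 0 0.0734 -0.22 -0.108 0 1" --pt "0 0 0.0734 -0.3 -0.148 0.04 1" --pt "0 0 0.0734 -0.36 -0.18 0.0933 1" --pt "0 0 0.0734 -0.396 -0.196 0.1467 1" --pt "0 0 0.0734 -0.396 -0.196 0.1467 1" --pt "0 0 0.0734 -0.396 -0.196 0.1467 1"

```text
time_s: 2.3
tool_pos: [478.2, -297.0, 140.4]
tool_rot: [-0.0, 0.85, 0.527, 0.0]
ft_force: [1.1, -0.3, 0.6]
opening: 85.6
gripper_force: 0.0
```

Run:
```python
from fit import *
st=bot.read_state();print(st['tool_pos'],st['tool_rot'])
w=snap('wrist','wrist1.png');print(w['fx'],w['cx'],w['cy'])
for t in['wedge','wedge_tip','wedge_notch','wedge_grip']:
    print(t,[(round(r['score'],2),np.round(r['position'],1).tolist()) for r in cams.landmark_of('wrist',t)][:3])
for c in['scene','side']:
    s=snap(c,c+'1.png')
    for t in['clip','bridge','seat','hub','stand','tray']:
        print(c,t,[(round(r['score'],2),np.round(r['position'],1).tolist()) for r in cams.landmark_of(c,t)][:2])
    print([m['mask'].sum() for m in cams.outline_of(c,'stand')])
a=cv2.imread('pics/scene1.png')[160:280,230:390];b=cv2.imread('pics/side1.png')[140:260,190:310]
w1=cv2.imread('pics/wrist1.png')
top=np.hstack([cv2.resize(a,(373,280),interpolation=2),cv2.resize(b,(280,280),interpolation=2)])
cv2.imwrite('pics/m1.png',np.vstack([top,cv2.resize(w1,(653,320))]) if 0 else top)
```

```text
[ 478.21774452 -296.96602725  140.43942416] [-1.36551052e-04  8.50145616e-01  5.26547609e-01  1.66731692e-04]
325.19226210127806 276.6809622756251 208.53555186659509
wedge [(0.98, [616.3, -308.7, -2.8]), (0.87, [477.5, -296.9, -2.6]), (0.78, [367.6, -386.4, -1.1])]
wedge_tip [(0.97, [641.1, -241.8, 0.8]), (0.82, [266.5, -140.1, -2.7]), (0.74, [389.7, -312.4, -3.6])]
wedge_notch [(0.94, [495.1, -263.6, 18.7]), (0.94, [304.4, -203.8, 24.3]), (0.76, [372.4, -364.1, 14.6])]
wedge_grip [(0.95, [475.2, -299.9, 20.5]), (0.83, [370.8, -387.1, 15.8]), (0.82, [614.4, -312.0, 14.7])]
scene clip [(0.62, [663.4, -420.3, -0.9]), (0.52, [529.5, -14.2, 97.5])]
scene bridge [(0.44, [526.7, -11.5, 113.9])]
scene seat [(0.76, [524.5, -12.2, 95.4]), (0.71, [390.5, -61.4, 0.6])]
scene hub [(0.7, [539.2, 82.2, 93.3])]
scene stand [(0.71, [530.4, -12.5, -2.2])]
scene tray [(0.8, [478.7, 328.5, -1.5])]
[np.int64(3810)]
side clip [(0.58, [528.2, -20.1, 91.3])]
side bridge [(0.45, [530.0, -14.6, 116.3])]
side seat [(0.87, [526.4, -16.5, 96.3])]
side hub [(0.93, [538.1, 82.3, 95.5])]
side stand [(0.61, [526.6, -14.8, -7.6])]
side tray [(0.65, [476.1, 328.4, 1.6]), (0.3, [530.7, -12.5, 115.4])]
[np.int64(2800), np.int64(1003)]
```

View pics/wrist1.png

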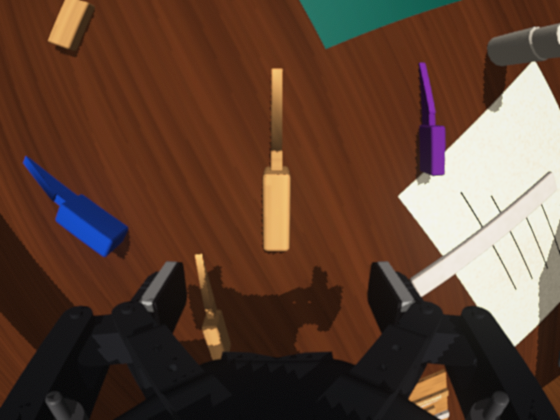

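View pics/m1.png

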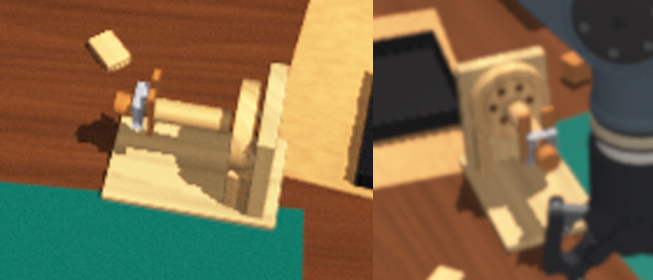

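The wedge stands upright in the wrist view on column 277, along the tool axis, with its handle at rows 165–250. Alignment is good. The other crop shows the clip on the axle in front of the stop plate. I'll descend and grip.

In the tool's units: 117 mm / 750 = 0.156, 110 mm / 750 = 0.1467.

Emit:
jog_arm --pt "0 0 0 0 0 0.0533 0.55" --pt "0 0 0 0 0 0.1067 0.55" --pt "0 0 0 0 0 0.1467 0.55" --pt "0 0 0 0 0 0.156 0.55" --pt "0 0 0 0 0 0.156 0.55" --pt "0 0 0 0 0 0.156 0" --pt "0 0 0 0 0 0.156 0" --pt "0 0 0 0 0 0.156 0" --pt "0 0 0 0 0 0.156 0" --pt "0 0 0 0 0 0.156 0" --force 60

```text
time_s: 4.6
tool_pos: [478.8, -297.7, 24.8]
tool_rot: [0.001, 0.85, 0.527, 0.0]
ft_force: [-0.3, 0.1, 6.9]
opening: 19.6
gripper_force: 59.5
```

```bash
cat > st.py <<'E'
from fit import *
D=np.load('v.npz',allow_pickle=True) if 0 else None
E
python3 - <<'E'
from fit import *
a=np.linspace(0,2*np.pi,24,endpoint=False)
def cyl(x0,x1,r,z=100): return np.array([[x,r*np.cos(t),z+r*np.sin(t)] for x in(x0,x1) for t in a])
ST=[box(-30,150,-55,55,0,12),box(119,137,-50,50,12,142),cyl(95,113,45),cyl(-25,-7,12),cyl(-7,15,9),cyl(12,95,12)]
V=[]
for c in['scene','side']:
    s=snap(c);ms=[r['mask'] for r in cams.outline_of(c,'stand')]
    m=max(ms,key=lambda m:m.sum());V.append((s,m))
    for z in(-6,-3,0): print(c,z,fit([V[-1]],ST,[527,-14,1.43],z))
for z in(-6,-3,0,3): print(z,fit(V,ST,[527,-14,1.43],z))
E
```

```text
scene -6 (array([523.29340642, -13.78959458,   1.4496773 ]), np.float64(0.9212303075768942))
scene -3 (array([525.28186723, -13.6523849 ,   1.46051447]), np.float64(0.9153215793394587))
scene 0 (array([527.12803029, -13.4493509 ,   1.46735208]), np.float64(0.9095849802371542))
side -6 (array([522.87464864,  -4.96721094,   1.42137985]), np.float64(0.6817790530846485))
side -3 (array([521.20854721,  -8.45408473,   1.47270272]), np.float64(0.6737468139337298))
side 0 (array([523.90607538, -11.68756964,   1.44458568]), np.float64(0.6709932279909706))
-6 (array([524.68016949, -13.18595658,   1.45573796]), np.float64(0.7937770165565614))
-3 (array([526.56008421, -13.61944515,   1.47426724]), np.float64(0.790528060813368))
0 (array([527.22841558, -13.58244512,   1.47563191]), np.float64(0.7879985009286146))
3 (array([527.81232773, -14.97632833,   1.47416566]), np.float64(0.7784014877364469))
```

In the tool's units: 133 mm / 750 = 0.1773, -127 mm / 750 = -0.1693, -0.34 rad / 6.2832 = -0.0541.

Emit:
jog_arm --pt "0 0 0 0 0 -0.0267 0" --pt "0 0 0 0 0 -0.08 0" --pt "0 0 -0.0159 0.0267 -0.0067 -0.1333 0" --pt "0 0 -0.0318 0.08 -0.02 -0.1693 0" --pt "0 0 -0.0541 0.1333 -0.0333 -0.1693 0" --pt "0 0 -0.0541 0.1773 -0.044 -0.1693 0" --pt "0 0 -0.0541 0.1773 -0.044 -0.1693 0" --pt "0 0 -0.0541 0.1773 -0.044 -0.1693 0"

```text
time_s: 5.8
tool_pos: [507.7, -163.6, 150.5]
tool_rot: [0.0, 0.748, 0.663, -0.0]
ft_force: [-0.0, 0.2, -1.2]
opening: 19.4
gripper_force: 58.6
```

Run:
```python
from fit import *
st=bot.read_state();print(st['tool_pos'],st['tool_rot'],st['ft_force'],st['opening'])
w=snap('wrist','wrist2.png')
for t in['wedge','wedge_tip','wedge_notch','seat','bridge','hub','clip','stand']:
    print(t,[(round(r['score'],2),np.round(r['position'],1).tolist()) for r in cams.landmark_of('wrist',t)][:3])
for c in['side','scene']:
    s=snap(c,c+'2.png')
    for t in['wedge_tip','wedge_notch','bridge','clip','seat']:
        print(c,t,[(round(r['score'],2),np.round(r['position'],1).tolist()) for r in cams.landmark_of(c,t)][:3])
print(np.linalg.inv(w['world_to_cam'])[:3].round(3).tolist())
im=cv2.imread('pics/wrist2.png');cv2.imwrite('pics/m2.png',cv2.resize(im,(800,600),interpolation=cv2.INTER_CUBIC))
```

```text
[ 507.71336426 -163.61324712  150.48121578] [ 4.20494731e-04  7.48450830e-01  6.63190149e-01 -6.25128328e-05] [-0.00778473  0.22337648 -1.21950022] 19.39521744337085
wedge [(0.96, [508.2, -161.7, 124.8]), (0.69, [327.5, -237.5, -1.4])]
wedge_tip [(0.98, [268.6, -140.7, -0.8]), (0.96, [521.6, -55.6, 127.4]), (0.65, [640.6, -239.6, -0.1])]
wedge_notch [(0.81, [624.8, -287.0, 12.9]), (0.64, [510.9, -125.2, 147.8]), (0.64, [305.0, -203.7, 26.6])]
seat []
bridge []
hub []
clip []
stand [(0.95, [527.9, -12.1, -8.3])]
side wedge_tip [(0.78, [521.3, -55.9, 122.1]), (0.6, [268.6, -139.8, 2.6]), (0.56, [395.0, -304.1, -5.7])]
side wedge_notch [(0.71, [310.3, -204.3, 22.2]), (0.63, [626.2, -282.7, 14.1]), (0.61, [373.3, -364.8, 11.7])]
side bridge [(0.46, [526.5, -17.1, 115.2])]
side clip [(0.57, [527.7, -13.2, 91.5]), (0.17, [520.0, -55.7, 126.2])]
side seat [(0.89, [529.0, -15.4, 95.4]), (0.51, [521.9, -57.3, 124.9])]
scene wedge_tip [(0.74, [520.6, -55.8, 123.8]), (0.67, [512.8, -129.2, 146.9]), (0.64, [392.9, -308.2, 0.4])]
scene wedge_notch [(0.79, [513.9, -130.0, 146.3]), (0.76, [375.1, -361.1, 15.2]), (0.58, [625.0, -285.9, 14.1])]
scene bridge [(0.61, [525.5, -12.5, 117.7]), (0.38, [539.0, 80.6, 95.1])]
scene clip [(0.47, [529.7, -11.6, 96.4])]
scene seat [(0.8, [526.8, -12.7, 96.5])]
[[0.993, -0.116, -0.035, 517.335], [-0.121, -0.951, -0.283, -89.33], [-0.0, 0.285, -0.958, 274.035]]
```

View pics/m2.png

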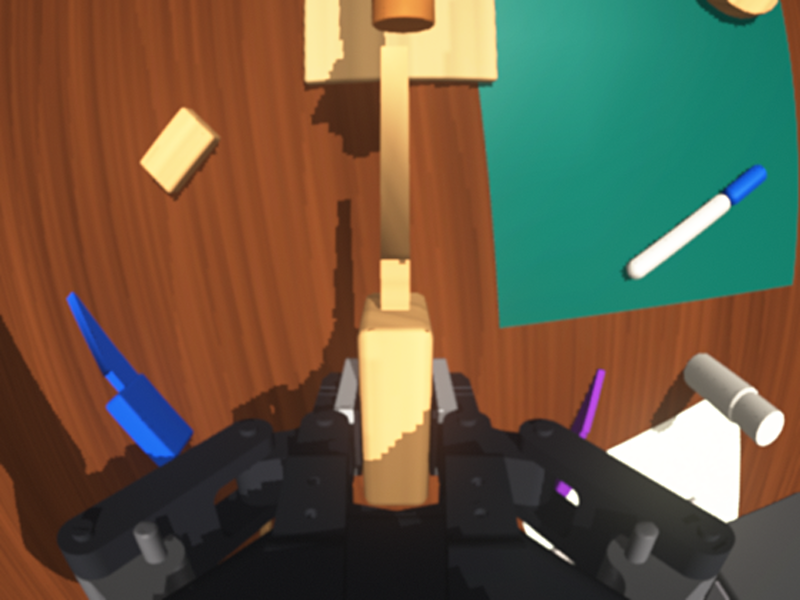

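```bash
cat >> h.py <<'E'
def fish(s,uv,z):
    p=np.array([(uv[0]-s['cx'])/s['fx'],(uv[1]-s['cy'])/s['fy']]);r=np.hypot(*p)
    d=np.append(p/r*np.sin(r),np.cos(r));W=np.linalg.inv(s['world_to_cam'])
    D=W[:3,:3]@d;o=W[:3,3];return o+D*(z-o[2])/D[2]
E
python3 - <<'E'
from h import *
w=snap('wrist')
k=.7
for n,uv,z in[('baseL',(304,82),10),('baseR',(497,79),10),('colL',(373,15),96),('colR',(434,15),96),('tipL',(381,46),127),('tipR',(410,46),127),('tipc',(395.5,46),127),('crestL',(380,258),148),('crestR',(411,262),148)]:
    print(n,fish(w,(uv[0]*k,uv[1]*k),z).round(1))
E
```

```text
baseL [471.9 -34.5  10. ]
baseR [580.3 -45.6  10. ]
colL [515.9 -29.2  96. ]
colR [538.9 -31.9  96. ]
tipL [517.4 -50.6 127. ]
tipR [526.3 -51.7 127. ]
tipc [521.9 -51.2 127. ]
crestL [ 509.9 -114.1  148. ]
crestR [ 518.2 -116.3  148. ]
```

In the tool's units: 27 mm / 750 = 0.036, 13 mm / 750 = 0.0173, -0.015 rad / 6.2832 = -0.0024.

Emit:
jog_arm --pt "0 0 -0.0024 0.0173 0.0053 0 0" --pt "0 0 -0.0024 0.036 0.0053 0 0" --pt "0 0 -0.0024 0.036 0.0053 0 0" --pt "0 0 -0.0024 0.036 0.0053 0 0"

```text
time_s: 7.4
tool_pos: [514.9, -136.5, 150.4]
tool_rot: [0.0, 0.743, 0.669, -0.0]
ft_force: [0.3, 0.0, -0.9]
opening: 19.3
gripper_force: 58.6
```

Run:
```python
from fit import *
st=bot.read_state();print(st['tool_pos'],st['tool_rot'],st['ft_force'],st['wrist_torque'])
w=snap('wrist')['color'][:,:,::-1];s=snap('side')['color'][:,:,::-1];c=snap('scene')['color'][:,:,::-1]
for n,i in(('w3',w),('s3',s),('c3',c)): cv2.imwrite(f'pics/{n}.png',i)
W=cv2.resize(w[0:110,190:370],(720,440),interpolation=2) if 0 else cv2.resize(w[0:90,200:360],(533,300),interpolation=2)
S=cv2.resize(s[165:255,220:300],(267,300),interpolation=2)
C=cv2.resize(c[180:255,250:380],(520,300),interpolation=2)
b=np.zeros((300,800,3),np.uint8);b[:,:520]=C
cv2.imwrite('pics/m3.png',np.vstack([np.hstack([W,S]),b]))
```

```text
[ 514.90707958 -136.51958766  150.35091583] [ 1.06349519e-04  7.43262645e-01  6.68999721e-01 -5.19162014e-05] [ 0.33520539  0.00178771 -0.86969446] [-0.01986725  0.02188125  0.01169044]
```

View pics/m3.png

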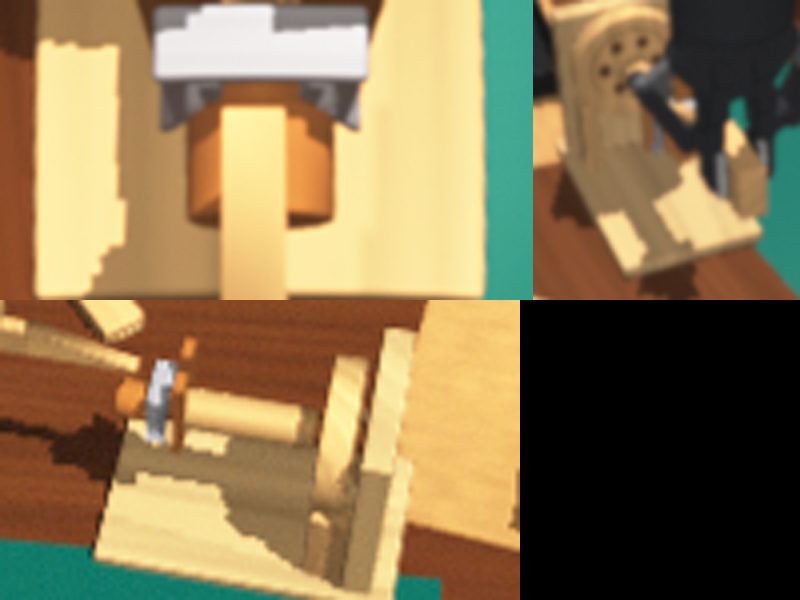

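The wrist crop shows the tongue tip at columns 221–288 (centre 254). The collar is at 187–334 (centre 260) and the clip bridge at 152–367 (centre 260). So the wedge needs about 0.7 mm to the right, and its yaw looks right. Next I'll descend to feel for the collar.

In the tool's units: 7 mm / 750 = 0.0093, 5 mm / 750 = 0.0067.

Emit:
jog_arm --pt "0 0 0 0.0027 0.0009 0.0027 0" --pt "0 0 0 0.0027 0.0009 0.0067 0" --pt "0 0 0 0.0027 0.0009 0.0093 0" --pt "0 0 0 0.0027 0.0009 0.0093 0"

```text
time_s: 8.05
tool_pos: [515.5, -134.9, 143.0]
tool_rot: [-0.0, 0.744, 0.669, -0.0]
ft_force: [0.9, -0.4, -0.1]
opening: 19.0
gripper_force: 58.6
```

In the tool's units: 2 mm / 750 = 0.0027, 1 mm / 750 = 0.0013.

Emit:
jog_arm --pt "0 0 0 0 0 0.0013 0" --pt "0 0 0 0 0 0.0027 0" --pt "0 0 0 0 0 0.0027 0"

```text
time_s: 8.43
tool_pos: [515.7, -134.9, 141.3]
tool_rot: [-0.0, 0.744, 0.669, -0.0]
ft_force: [-0.9, 0.3, -0.2]
opening: 19.5
gripper_force: 58.6
```

```bash
cat > s.py <<'E'
from h import *
F=[];T=[]
for i in range(1):
    st=bot.read_state();F.append(st['ft_force']);T.append(st['wrist_torque'])
print(st['time_s'],st['tool_pos'].round(2),st['ft_force'].round(2),st['wrist_torque'].round(3),st['opening'])
E
python3 s.py
```

```text
8.425 [ 515.69 -134.92  141.27] [-0.93  0.28 -0.17] [-0.014  0.009 -0.   ] 19.46325287917674
```

In the tool's units: 2 mm / 750 = 0.0027, 1.4 mm / 750 = 0.0019.

Emit:
jog_arm --pt "0 0 0 0 0 0.0009 0" --pt "0 0 0 0 0 0.0019 0" --pt "0 0 0 0 0 0.0027 0" --pt "0 0 0 0 0 0.0027 0"

```text
time_s: 8.93
tool_pos: [515.7, -134.9, 139.2]
tool_rot: [-0.0, 0.744, 0.669, -0.0]
ft_force: [0.4, -0.6, -0.2]
opening: 19.4
gripper_force: 58.6
```

```bash
python3 s.py
```

```text
8.925 [ 515.68 -134.92  139.23] [ 0.38 -0.59 -0.16] [-0.012  0.007  0.045] 19.436880277815217
```

In the tool's units: 1.4 mm / 750 = 0.0019, 0.7 mm / 750 = 0.0009.

Emit:
jog_arm --pt "0 0 0 0 0 0.0009 0" --pt "0 0 0 0 0 0.0019 0" --pt "0 0 0 0 0 0.0019 0"

```text
time_s: 9.3
tool_pos: [515.7, -134.9, 137.8]
tool_rot: [-0.0, 0.744, 0.669, -0.0]
ft_force: [0.6, 1.2, -0.4]
opening: 19.4
gripper_force: 58.6
```

```bash
python3 s.py
```

```text
9.3 [ 515.68 -134.92  137.84] [ 0.65  1.2  -0.43] [-0.031 -0.056  0.017] 19.350502745221075
```

In the tool's units: 1.4 mm / 750 = 0.0019, 0.7 mm / 750 = 0.0009.

Emit:
jog_arm --pt "0 0 0 0 0 0.0009 0" --pt "0 0 0 0 0 0.0019 0" --pt "0 0 0 0 0 0.0019 0"

```text
time_s: 9.68
tool_pos: [515.7, -134.9, 136.4]
tool_rot: [-0.0, 0.744, 0.669, -0.0]
ft_force: [-0.1, -0.2, -1.2]
opening: 19.2
gripper_force: 58.6
```

```bash
python3 s.py
```

```text
9.675 [ 515.66 -134.92  136.42] [-0.08 -0.19 -1.17] [0.018 0.064 0.007] 19.178024469121517
```

In the tool's units: 1.2 mm / 750 = 0.0016, 0.7 mm / 750 = 0.0009.

Emit:
jog_arm --pt "0 0 0 0 0 0.0009 0" --pt "0 0 0 0 0 0.0016 0" --pt "0 0 0 0 0 0.0016 0"

```text
time_s: 10.05
tool_pos: [515.7, -134.9, 135.3]
tool_rot: [-0.0, 0.744, 0.669, -0.0]
ft_force: [0.3, 0.4, -0.4]
opening: 19.4
gripper_force: 58.6
```

```bash
python3 s.py
```

```text
10.05 [ 515.7  -134.93  135.26] [ 0.28  0.45 -0.37] [-0.03   0.013 -0.   ] 19.35345416331417
```

Nothing yet; the underside is at about 110.5.

In the tool's units: 1.2 mm / 750 = 0.0016, 0.7 mm / 750 = 0.0009.

Emit:
jog_arm --pt "0 0 0 0 0 0.0009 0" --pt "0 0 0 0 0 0.0016 0" --pt "0 0 0 0 0 0.0016 0"

```text
time_s: 10.42
tool_pos: [515.7, -134.9, 134.1]
tool_rot: [-0.0, 0.744, 0.669, -0.0]
ft_force: [-0.4, 0.1, 0.2]
opening: 19.2
gripper_force: 58.6
```

```bash
python3 s.py
```

```text
10.425 [ 515.69 -134.93  134.05] [-0.39  0.06  0.17] [-0.021  0.008 -0.007] 19.23178286197232
```

In the tool's units: 1.2 mm / 750 = 0.0016, 0.7 mm / 750 = 0.0009.

Emit:
jog_arm --pt "0 0 0 0 0 0.0009 0" --pt "0 0 0 0 0 0.0016 0" --pt "0 0 0 0 0 0.0016 0"

```text
time_s: 10.8
tool_pos: [515.8, -135.0, 133.1]
tool_rot: [0.0, 0.744, 0.669, 0.0]
ft_force: [0.6, -0.2, 0.4]
opening: 19.1
gripper_force: 58.8
```

```bash
python3 s.py
```

```text
10.8 [ 515.79 -135.01  133.07] [ 0.58 -0.18  0.36] [0.128 0.02  0.072] 19.07854106866148
```

Contact: the moment rose to 0.13 N·m, about 1 N at the tip, with the underside at z ≈ 108.4. I'll begin the slide with light downward pressure.

In the tool's units: 5 mm / 750 = 0.0067, 4 mm / 750 = 0.0053.

Emit:
jog_arm --pt "0 0 0 0 0 0.0003 0" --pt "0 0 0 0.0013 0 0.0003 0" --pt "0 0 0 0.0027 0 0.0003 0" --pt "0 0 0 0.004 0 0.0003 0" --pt "0 0 0 0.0053 0 0.0003 0" --pt "0 0 0 0.0067 0 0.0003 0" --pt "0 0 0 0.0067 0 0.0003 0" --force 100

```text
time_s: 11.68
tool_pos: [516.5, -129.9, 132.8]
tool_rot: [0.0, 0.744, 0.669, 0.0]
ft_force: [-0.8, -1.5, 3.9]
opening: 18.7
gripper_force: 99.0
```

```bash
python3 s.py
python3 - <<'E'
from h import *
w=snap('wrist')['color'][:,:,::-1]
cv2.imwrite('pics/m4.png',cv2.resize(w[0:120,190:360],(800,565),interpolation=2))
E
```

```text
11.675 [ 516.45 -129.92  132.83] [-0.77 -1.48  3.9 ] [ 0.072 -0.05  -0.026] 18.74538652650983
```

View pics/m4.png

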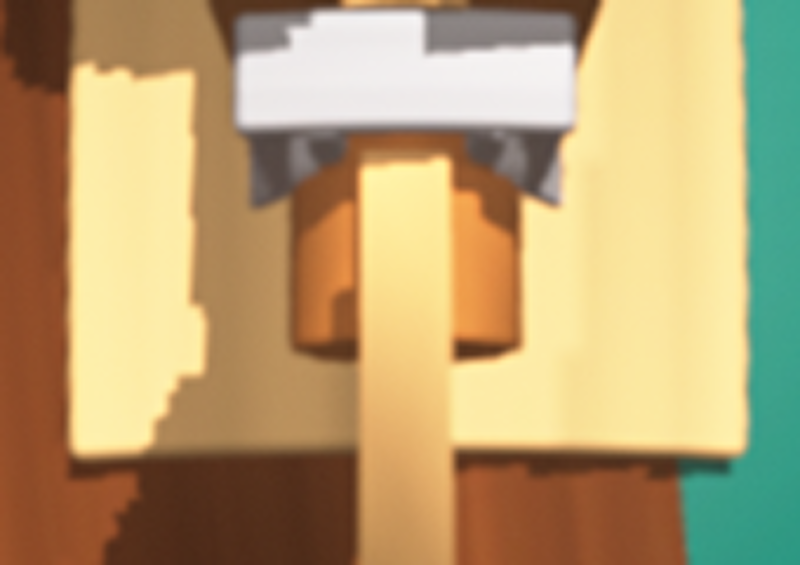

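The picture shows the tongue at columns 359–449 (centre 404), the collar centre at 405 and the clip at 406. It is centred and parallel, so I'll slide on with slightly less downward pressure.

In the tool's units: 10 mm / 750 = 0.0133, -0.15 mm / 750 = -0.0002.

Emit:
jog_arm --pt "0 0 0 0.0016 0 -0.0002 0" --pt "0 0 0 0.0032 0 -0.0002 0" --pt "0 0 0 0.0048 0 -0.0002 0" --pt "0 0 0 0.0064 0 -0.0002 0" --pt "0 0 0 0.008 0 -0.0002 0" --pt "0 0 0 0.0096 0 -0.0002 0" --pt "0 0 0 0.0112 0 -0.0002 0" --pt "0 0 0 0.0128 0 -0.0002 0" --pt "0 0 0 0.0133 0 -0.0002 0"

```text
time_s: 12.85
tool_pos: [517.4, -120.0, 132.9]
tool_rot: [0.0, 0.744, 0.669, 0.0]
ft_force: [0.0, -3.7, 4.1]
opening: 18.8
gripper_force: 99.1
```

```bash
python3 s.py
```

```text
12.85 [ 517.39 -119.97  132.9 ] [ 0.02 -3.67  4.09] [ 0.052 -0.017 -0.016] 18.82755188216959
```

```bash
cat > a.py <<'E'
from h import *
import sys
F=[]
for i in range(int(sys.argv[1]) if len(sys.argv)>1 else 4):
    st=bot.read_state();F.append(np.r_[st['ft_force'],st['wrist_torque'],st['tool_pos']]);cams.snapshot('side')
F=np.array(F);print(st['time_s'],F.mean(0).round(3),F[:,:3].std(0).round(2))
E
python3 a.py 6
```

```text
13.1 [-8.50000e-02 -2.08800e+00  4.04500e+00  6.40000e-02 -8.00000e-03
  3.00000e-03  5.17353e+02 -1.19933e+02  1.32876e+02] [0.22 0.77 0.15]
```

In the tool's units: -0.2 mm / 750 = -0.0003.

Emit:
jog_arm --pt "0 0 0 0 0 -0.0003 0" --pt "0 0 0 0 0 -0.0003 0"

```text
time_s: 13.4
tool_pos: [517.3, -119.9, 133.0]
tool_rot: [-0.0, 0.744, 0.669, 0.0]
ft_force: [-0.2, -0.9, 3.2]
opening: 18.7
gripper_force: 99.1
```

```bash
python3 a.py 6
```

```text
13.65 [ 6.00000e-03 -1.12500e+00  2.94600e+00  1.32000e-01 -1.01000e-01
 -3.20000e-02  5.17308e+02 -1.19923e+02  1.32982e+02] [0.32 0.27 0.27]
```

In the tool's units: 12 mm / 750 = 0.016, 1.2 mm / 750 = 0.0016.

Emit:
jog_arm --pt "0 0 0 0.0016 0 0 0" --pt "0 0 0 0.0032 0 0 0" --pt "0 0 0 0.0048 0 0 0" --pt "0 0 0 0.0064 0 0 0" --pt "0 0 0 0.008 0 0 0" --pt "0 0 0 0.0096 0 0 0" --pt "0 0 0 0.0112 0 0 0" --pt "0 0 0 0.0128 0 0 0" --pt "0 0 0 0.0144 0 0 0" --pt "0 0 0 0.016 0 0 0"

```text
time_s: 14.95
tool_pos: [518.9, -109.3, 133.3]
tool_rot: [0.001, 0.743, 0.669, -0.001]
ft_force: [-1.7, -8.6, 4.5]
opening: 18.7
gripper_force: 99.2
```

```bash
python3 a.py 2
```

```text
15.0 [-1.03700e+00 -7.88100e+00  4.95100e+00 -1.04600e+00  2.36000e-01
  6.70000e-02  5.18877e+02 -1.09249e+02  1.33340e+02] [0.68 0.68 0.44]
```

Run:
```python
from h import *
w=snap('wrist')['color'][:,:,::-1];c=snap('scene')['color'][:,:,::-1]
W=cv2.resize(w[0:120,200:360],(800,600),interpolation=2)[:330]
C=cv2.resize(c[190:250,270,None] if 0 else c[185:235,270:370],(540,270),interpolation=2)
b=np.zeros((270,800,3),np.uint8);b[:,:540]=C
cv2.imwrite('pics/m5.png',np.vstack([W,b]))
```

```text
(no output)
```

View pics/m5.png

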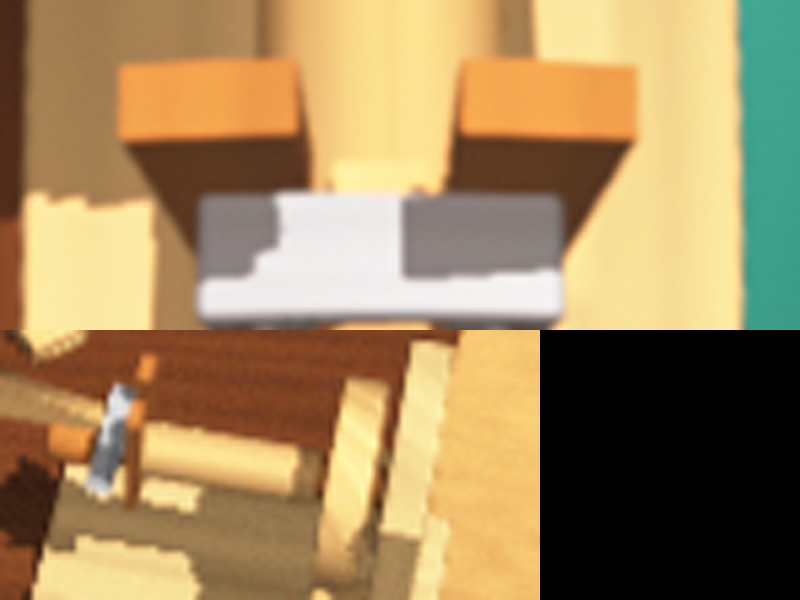

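The view shows the tongue tip just past the bridge at columns 332–430, row 165. It is centred in the plate's slot (312–447), and the clip is lifting against the plate. I'll ease off the downward force a little and go on.

In the tool's units: 3 mm / 750 = 0.004, 2 mm / 750 = 0.0027.

Emit:
jog_arm --pt "0 0 0 0 0 -0.0007 0" --pt "0 0 0 0.0013 0 -0.0007 0" --pt "0 0 0 0.0027 0 -0.0007 0" --pt "0 0 0 0.004 0 -0.0007 0"

```text
time_s: 15.65
tool_pos: [519.3, -107.1, 133.7]
tool_rot: [0.002, 0.743, 0.669, -0.001]
ft_force: [-0.8, -9.9, 2.2]
opening: 19.0
gripper_force: 99.0
```

```bash
python3 a.py 3
```

```text
15.75 [-1.07500e+00 -9.34200e+00  2.40400e+00 -1.46000e+00  2.15000e-01
  2.20000e-02  5.19318e+02 -1.06952e+02  1.33670e+02] [0.35 0.42 0.24]
```

In the tool's units: 2 mm / 750 = 0.0027, 1.4 mm / 750 = 0.0019.

Emit:
jog_arm --pt "0 0 0 0.0009 0 0 0" --pt "0 0 0 0.0019 0 0 0" --pt "0 0 0 0.0027 0 0 0"

```text
time_s: 16.18
tool_pos: [519.6, -105.1, 133.7]
tool_rot: [0.002, 0.743, 0.669, -0.001]
ft_force: [-0.7, -9.4, 2.1]
opening: 18.5
gripper_force: 99.0
```

```bash
python3 a.py 3
```

```text
16.275 [-1.22800e+00 -8.70500e+00  1.77000e+00 -1.43100e+00  1.34000e-01
  1.50000e-02  5.19639e+02 -1.04979e+02  1.33676e+02] [0.51 0.52 1.03]
```

The push is steady at about 9 N and the wedge is sliding, so I'll continue. I'm also taking out the small nose-down sag.

In the tool's units: 6 mm / 750 = 0.008, 5 mm / 750 = 0.0067, 0.003 rad / 6.2832 = 0.0005.

Emit:
jog_arm --pt "0 0.0005 0 0.0013 0 0 0" --pt "0 0.0005 0 0.0027 0 0 0" --pt "0 0.0005 0 0.004 0 0 0" --pt "0 0.0005 0 0.0053 0 0 0" --pt "0 0.0005 0 0.0067 0 0 0" --pt "0 0.0005 0 0.008 0 0 0"

```text
time_s: 17.08
tool_pos: [520.1, -98.7, 133.5]
tool_rot: [0.0, 0.743, 0.669, 0.0]
ft_force: [-0.5, -8.2, 1.2]
opening: 18.6
gripper_force: 98.9
```

```bash
python3 a.py 3
```

```text
17.175 [-5.07000e-01 -7.95600e+00  1.26200e+00 -1.30200e+00  8.00000e-02
 -6.00000e-03  5.20141e+02 -9.85920e+01  1.33456e+02] [0.29 0.4  0.08]
```

In the tool's units: 9.6 mm / 750 = 0.0128, 1.2 mm / 750 = 0.0016.

Emit:
jog_arm --pt "0 0 0 0.0016 0 0.0002 0" --pt "0 0 0 0.0032 0 0.0002 0" --pt "0 0 0 0.0048 0 0.0002 0" --pt "0 0 0 0.0064 0 0.0002 0" --pt "0 0 0 0.008 0 0.0002 0" --pt "0 0 0 0.0096 0 0.0002 0" --pt "0 0 0 0.0112 0 0.0002 0" --pt "0 0 0 0.0128 0 0.0002 0"

```text
time_s: 18.23
tool_pos: [520.6, -87.4, 133.2]
tool_rot: [-0.001, 0.744, 0.669, 0.001]
ft_force: [0.3, -3.9, 1.1]
opening: 18.8
gripper_force: 98.9
```

```bash
python3 a.py 3
```

```text
18.325 [-1.91000e-01 -3.10400e+00  6.21000e-01 -4.89000e-01 -1.40000e-02
 -1.60000e-02  5.20555e+02 -8.72320e+01  1.33221e+02] [0.51 0.62 0.39]
```

In the tool's units: 9.6 mm / 750 = 0.0128, 8.4 mm / 750 = 0.0112, -0.003 rad / 6.2832 = -0.0005.

Emit:
jog_arm --pt "0 -0.0005 0 0.0016 0 0.0003 0" --pt "0 -0.0005 0 0.0032 0 0.0003 0" --pt "0 -0.0005 0 0.0048 0 0.0003 0" --pt "0 -0.0005 0 0.0064 0 0.0003 0" --pt "0 -0.0005 0 0.008 0 0.0003 0" --pt "0 -0.0005 0 0.0096 0 0.0003 0" --pt "0 -0.0005 0 0.0112 0 0.0003 0" --pt "0 -0.0005 0 0.0128 0 0.0003 0"

```text
time_s: 19.38
tool_pos: [521.8, -78.0, 133.3]
tool_rot: [-0.0, 0.744, 0.669, 0.0]
ft_force: [-0.1, -1.3, 3.3]
opening: 18.6
gripper_force: 99.0
```

```bash
python3 a.py 3
python3 - <<'E'
from h import *
w=snap('wrist')['color'][:,:,::-1];cv2.imwrite('pics/w6.png',w)
for t in('clip','bridge','wedge_tip','wedge_notch'):
    for c in('wrist','scene','side'):
        if c!='wrist' and t=='clip':snap(c)
        print(t,c,[(round(r['score'],2),np.round(r['position'],1).tolist()) for r in cams.landmark_of(c,t) if np.hypot(r['position'][0]-524,r['position'][1])<110])
E
```

```text
19.475 [ 1.10000e-02 -1.33200e+00  3.03200e+00 -9.20000e-02  2.00000e-03
  5.00000e-03  5.21788e+02 -7.78540e+01  1.33293e+02] [0.41 0.15 0.3 ]
clip wrist [(0.62, [530.4, -12.8, 110.1])]
clip scene [(0.65, [526.8, -43.2, 129.1]), (0.46, [527.4, -14.0, 107.5])]
clip side [(0.41, [527.8, -15.2, 107.3])]
bridge wrist [(0.56, [532.8, -9.4, 127.3])]
bridge scene [(0.52, [524.4, -8.6, 130.0])]
bridge side [(0.49, [527.6, -9.8, 127.7])]
wedge_tip wrist [(0.84, [532.8, 29.4, 108.8]), (0.46, [521.9, -80.8, 108.5])]
wedge_tip scene [(0.82, [533.3, 31.3, 104.9])]
wedge_tip side [(0.69, [532.8, 30.3, 106.6])]
wedge_notch wrist [(0.59, [524.9, -39.3, 127.5])]
wedge_notch scene [(0.73, [526.7, -47.7, 128.9])]
wedge_notch side [(0.64, [524.2, -41.4, 127.2])]
```

The networks put the clip's bridge at z ≈ 128, so it has ridden up and sits on the wedge. The notch is about 31 mm short of it, so I continue.

In the tool's units: 14 mm / 750 = 0.0187, 12.6 mm / 750 = 0.0168.

Emit:
jog_arm --pt "0 0 0 0.0019 0 -0.0001 0" --pt "0 0 0 0.0037 0 -0.0001 0" --pt "0 0 0 0.0056 0 -0.0001 0" --pt "0 0 0 0.0075 0 -0.0001 0" --pt "0 0 0 0.0093 0 -0.0001 0" --pt "0 0 0 0.0112 0 -0.0001 0" --pt "0 0 0 0.0131 0 -0.0001 0" --pt "0 0 0 0.0149 0 -0.0001 0" --pt "0 0 0 0.0168 0 -0.0001 0" --pt "0 0 0 0.0187 0 -0.0001 0"

```text
time_s: 21.52
tool_pos: [523.3, -64.0, 133.4]
tool_rot: [0.0, 0.744, 0.669, -0.0]
ft_force: [-0.8, -2.3, 3.7]
opening: 18.6
gripper_force: 99.0
```

```bash
python3 a.py 3
```

```text
21.625 [ 7.40000e-02 -2.26600e+00  2.74100e+00 -2.16000e-01  3.00000e-02
 -9.00000e-03  5.23267e+02 -6.39430e+01  1.33368e+02] [0.61 0.55 0.88]
```

In the tool's units: 11 mm / 750 = 0.0147, 9.8 mm / 750 = 0.0131.

Emit:
jog_arm --pt "0 0 0 0.0019 0 0 0" --pt "0 0 0 0.0037 0 0 0" --pt "0 0 0 0.0056 0 0 0" --pt "0 0 0 0.0075 0 0 0" --pt "0 0 0 0.0093 0 0 0" --pt "0 0 0 0.0112 0 0 0" --pt "0 0 0 0.0131 0 0 0" --pt "0 0 0 0.0147 0 0 0" --pt "0 0 0 0.0147 0 0 0"

```text
time_s: 22.8
tool_pos: [524.4, -53.0, 133.4]
tool_rot: [-0.0, 0.744, 0.669, 0.0]
ft_force: [0.6, -0.6, 2.7]
opening: 18.6
gripper_force: 99.0
```

```bash
python3 a.py 3
python3 - <<'E'
from h import *
w=snap('wrist')['color'][:,:,::-1];cv2.imwrite('pics/w7.png',w)
C=snap('scene');c=C['color'][:,:,::-1];S=snap('side');s=S['color'][:,:,::-1]
A=cv2.resize(w[40:240,180:380],(600,600),interpolation=2)
B=cv2.resize(c[180:235,265:345] if 0 else c[190:245,275:330],(200,200),interpolation=2)
D=cv2.resize(s[150:250,210:310],(200,200),interpolation=2)
cv2.imwrite('pics/m7.png',np.hstack([A,np.vstack([B,D,np.zeros((200,200,3),np.uint8)])]))
for c in('wrist','scene','side'):
  for t in('bridge','wedge_notch'):
    print(t,c,[(round(r['score'],2),np.round(r['position'],1).tolist()) for r in cams.landmark_of(c,t) if np.hypot(r['position'][0]-524,r['position'][1])<110])
E
```

```text
22.9 [ 4.55000e-01 -1.00900e+00  3.18400e+00 -1.75000e-01 -8.00000e-03
 -1.50000e-02  5.24437e+02 -5.29930e+01  1.33379e+02] [0.23 0.73 0.56]
bridge wrist [(0.62, [529.2, -9.7, 131.9])]
wedge_notch wrist [(0.56, [525.9, -11.2, 129.6])]
bridge scene [(0.57, [525.5, -6.3, 130.3])]
wedge_notch scene [(0.82, [528.0, -19.8, 129.6])]
bridge side [(0.57, [529.1, -10.3, 132.8])]
wedge_notch side []
```

View pics/m7.png

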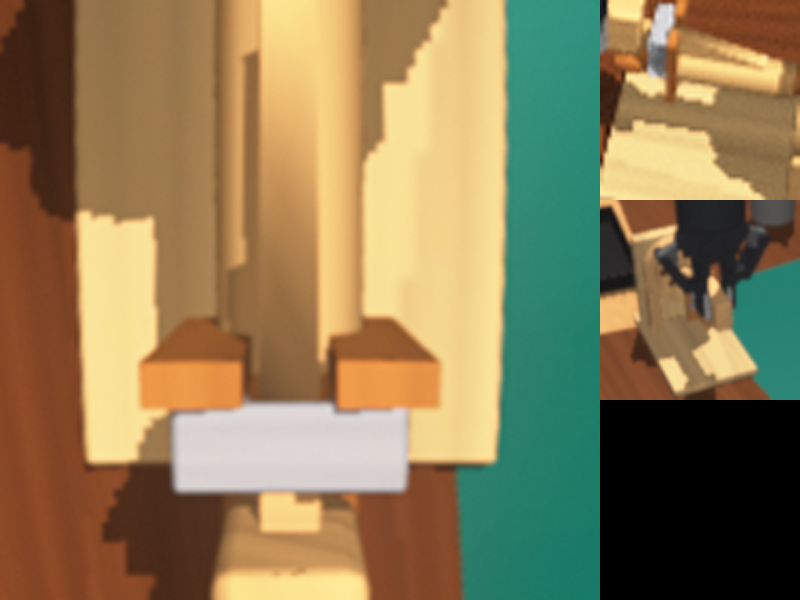

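The wrist view shows the clip on the tongue, its front edge at row 490 and about 5 mm ahead of the handle face at row 532, held against the stop plate. I'll creep forward until it drops.

Emit:
jog_arm --pt "0 0 0 0.0011 0 0 0" --pt "0 0 0 0.0021 0 0 0" --pt "0 0 0 0.0032 0 0 0" --pt "0 0 0 0.0043 0 0 0" --pt "0 0 0 0.0053 0 0 0" --pt "0 0 0 0.0053 0 0 0"

```text
time_s: 24.15
tool_pos: [524.9, -49.1, 133.4]
tool_rot: [0.0, 0.744, 0.669, 0.0]
ft_force: [-0.1, -2.2, 3.4]
opening: 18.7
gripper_force: 99.0
```

```bash
cat > b.py <<'E'
from h import *
import sys
w=snap('wrist');cv2.imwrite('pics/'+sys.argv[1]+'w.png',w['color'][:,:,::-1])
for c in('wrist','scene','side'):
  if c!='wrist':s=snap(c);cv2.imwrite('pics/'+sys.argv[1]+c+'.png',s['color'][:,:,::-1])
  for t in('bridge',):
    print(t,c,[(round(r['score'],2),np.round(r['position'],1).tolist()) for r in cams.landmark_of(c,t)][:3])
# bridge rows at centre-side columns, in the wrist picture: grey pixels right/left of tongue
g=w['color'].astype(int);sat=g.max(2)-g.min(2);m=(sat<25)&(g.min(2)>110)
m[:,:232]=0;m[:,320:]=0;m[:150]=0;m[225:]=0
r,cc=np.nonzero(m);print('clip rows',r.min(),r.max(),'cols',cc.min(),cc.max(),len(r)) if len(r) else print('none')
E
python3 a.py 3;python3 b.py w8
```

```text
24.25 [ 1.38000e-01 -2.05600e+00  3.32900e+00 -2.86000e-01  1.30000e-02
  1.50000e-02  5.24899e+02 -4.91440e+01  1.33397e+02] [0.4  0.23 0.26]
bridge wrist [(0.74, [528.8, -12.0, 131.7])]
bridge scene [(0.68, [525.9, -7.5, 129.1])]
bridge side []
clip rows 182 211 cols 238 314 2005
```

In the tool's units: 1.6 mm / 750 = 0.0021, 1 mm / 750 = 0.0013.

Emit:
jog_arm --pt "0 0 0 0.0007 0 0 0" --pt "0 0 0 0.0013 0 0 0" --pt "0 0 0 0.0021 0 0 0" --pt "0 0 0 0.0021 0 0 0"

```text
time_s: 25.1
tool_pos: [525.0, -47.6, 133.4]
tool_rot: [0.0, 0.744, 0.669, 0.0]
ft_force: [-0.3, -1.9, 4.6]
opening: 18.5
gripper_force: 99.0
```

```bash
python3 a.py 3;python3 b.py w9
```

```text
25.2 [-2.02000e-01 -2.35700e+00  4.71400e+00 -3.57000e-01  2.00000e-02
 -1.90000e-02  5.25035e+02 -4.76030e+01  1.33393e+02] [0.17 0.48 0.13]
bridge wrist [(0.95, [533.0, -9.6, 129.9])]
bridge scene [(0.61, [529.4, -8.8, 131.3])]
bridge side []
clip rows 186 215 cols 238 314 1988
```

Run:
```python
import cv2
for n in('w8w','w9w'):
    g=cv2.imread(f'pics/{n}.png')[:,:,::-1]
    print(n);[print(r,g[r,270].tolist(),g[r,284].tolist(),g[r,250].tolist()) for r in range(172,224,1) if r<190 or r>206]
```

```text
w8w
172 [113, 83, 52] [134, 98, 61] [230, 143, 69]
173 [111, 81, 51] [134, 98, 61] [231, 146, 70]
174 [110, 80, 51] [134, 98, 62] [231, 145, 70]
175 [110, 80, 51] [133, 97, 61] [231, 145, 68]
176 [107, 78, 50] [131, 96, 61] [230, 144, 69]
177 [104, 75, 49] [127, 93, 58] [231, 144, 69]
178 [101, 73, 48] [122, 89, 57] [230, 144, 69]
179 [99, 72, 47] [113, 83, 53] [231, 144, 68]
180 [102, 73, 47] [110, 81, 51] [231, 144, 68]
181 [147, 108, 68] [149, 110, 70] [230, 145, 69]
182 [196, 155, 115] [196, 156, 119] [230, 145, 69]
183 [200, 178, 164] [202, 180, 167] [231, 145, 69]
184 [209, 200, 199] [211, 203, 201] [232, 145, 70]
185 [219, 213, 212] [220, 214, 213] [223, 138, 75]
186 [222, 216, 215] [223, 216, 215] [181, 129, 98]
187 [222, 215, 214] [221, 214, 213] [164, 149, 143]
188 [220, 212, 211] [220, 212, 211] [201, 195, 194]
189 [218, 211, 209] [218, 211, 209] [218, 212, 210]
207 [215, 208, 206] [215, 208, 205] [216, 209, 207]
208 [216, 209, 207] [215, 209, 207] [217, 210, 207]
209 [217, 209, 208] [216, 210, 209] [217, 210, 207]
210 [207, 201, 200] [209, 202, 202] [211, 203, 202]
211 [1
[... 1647 characters left out ...]
208, 206]
210 [214, 207, 205] [214, 208, 205] [214, 208, 207]
211 [215, 208, 207] [215, 209, 206] [215, 208, 206]
212 [216, 208, 207] [215, 208, 207] [217, 209, 207]
213 [217, 209, 208] [215, 209, 208] [218, 211, 208]
214 [206, 198, 198] [204, 197, 196] [209, 201, 199]
215 [176, 164, 158] [191, 171, 160] [170, 161, 158]
216 [162, 128, 102] [201, 157, 115] [107, 90, 84]
217 [169, 123, 77] [198, 145, 89] [77, 48, 34]
218 [177, 129, 78] [189, 138, 83] [78, 46, 28]
219 [182, 134, 82] [185, 136, 83] [80, 48, 30]
220 [190, 140, 86] [182, 134, 83] [80, 48, 31]
221 [194, 144, 88] [180, 132, 81] [80, 48, 31]
222 [196, 146, 89] [186, 136, 84] [78, 47, 29]
223 [198, 148, 91] [193, 142, 86] [80, 48, 30]
```

The profile now shows the full bright crest at rows 181–186 behind the clip and no gap to the handle at row 216, so the clip sits in the notch. I'll lift gently, backing about 1 mm off the plate.

In the tool's units: -35 mm / 750 = -0.0467, -32 mm / 750 = -0.0427.

Emit:
jog_arm --pt "0 0 0 0 0 -0.0013 0" --pt "0 0 0 -0.0009 0 -0.0027 0" --pt "0 0 0 -0.0016 0 -0.0053 0" --pt "0 0 0 -0.0016 0 -0.0107 0" --pt "0 0 0 -0.0016 0 -0.0187 0" --pt "0 0 0 -0.0016 0 -0.0267 0" --pt "0 0 0 -0.0016 0 -0.036 0" --pt "0 0 0 -0.0016 0 -0.0427 0" --pt "0 0 0 -0.0016 0 -0.0467 0" --pt "0 0 0 -0.0016 0 -0.0467 0"

```text
time_s: 26.8
tool_pos: [525.0, -48.8, 168.6]
tool_rot: [0.0, 0.744, 0.669, 0.0]
ft_force: [0.5, 0.2, -0.9]
opening: 18.7
gripper_force: 98.8
```

```bash
python3 a.py 3;python3 b.py w10
```

```text
26.9 [ 3.51000e-01 -8.80000e-02 -9.20000e-01 -3.30000e-02  1.10000e-02
 -1.60000e-02  5.24850e+02 -4.88000e+01  1.68427e+02] [0.65 0.61 0.36]
bridge wrist [(0.93, [528.2, -13.3, 164.0])]
bridge scene []
bridge side []
clip rows 174 216 cols 238 315 2485
```

The clip came up with the wedge: bridge at z = 164 with the underside at 143.7. Now for the tray pose.

Run:
```python
from fit import *
T=[box(-107.5,107.5,-75,75,0,26)];V=[]
for c in['scene','side']:
    s=snap(c);pt=proj(s,(477,328,4)).round().astype(int)
    ms=[r['mask'] for r in cams.outline_of(c,'tray') if r['mask'][pt[1],pt[0]]]
    print(c,[m.sum() for m in ms])
    if ms:
        V.append((s,ms[0]));print(fit(V[-1:],T,[477,328,1.4],0))
print(fit(V,T,[477,328,1.4],0))
```

```text
scene [np.int64(4971)]
(array([476.79220251, 328.35481308,   1.40201089]), np.float64(0.9583413693346191))
side [np.int64(2161)]
(array([476.89180037, 332.43426091,   1.39961234]), np.float64(0.9367143476376246))
(array([476.65058015, 329.17817721,   1.3933715 ]), np.float64(0.9430159111228849))
```

In the tool's units: -50 mm / 750 = -0.0667, -45 mm / 750 = -0.06.

Emit:
jog_arm --pt "0 0 0 0 0 -0.0107 0" --pt "0 0 0 0 0 -0.0267 0" --pt "0 0 0 0 0 -0.0467 0" --pt "0 0 0 0 0 -0.06 0" --pt "0 0 0 0 0 -0.0667 0" --pt "0 0 0 0 0 -0.0667 0"

```text
time_s: 28.2
tool_pos: [525.0, -48.9, 218.8]
tool_rot: [0.0, 0.744, 0.669, 0.0]
ft_force: [0.1, 0.0, -1.2]
opening: 18.5
gripper_force: 98.8
```

In the tool's units: 330 mm / 750 = 0.44, 309 mm / 750 = 0.412, 0.07 rad / 6.2832 = 0.0111.

Emit:
jog_arm --pt "0 0 0 0.0107 -0.0027 0 0" --pt "0 0 0.0016 0.036 -0.0093 0 0" --pt "0 0 0.0032 0.076 -0.0213 0 0" --pt "0 0 0.0048 0.1293 -0.036 0 0" --pt "0 0 0.0064 0.1893 -0.052 0 0" --pt "0 0 0.008 0.2533 -0.0693 0 0" --pt "0 0 0.0095 0.3147 -0.0867 0 0" --pt "0 0 0.0111 0.3693 -0.1013 0 0" --pt "0 0 0.0111 0.412 -0.1133 0 0" --pt "0 0 0.0111 0.44 -0.1213 0 0"

```text
time_s: 29.45
tool_pos: [467.9, 290.9, 217.7]
tool_rot: [-0.0, 0.766, 0.643, -0.001]
ft_force: [0.5, -0.1, -1.5]
opening: 18.7
gripper_force: 98.8
```

In the tool's units: 150 mm / 750 = 0.2, 140 mm / 750 = 0.1867.

Emit:
jog_arm --pt "0 0 0 0 0 0 0" --pt "0 0 0 0 0 0.0133 0" --pt "0 0 0 0 0 0.04 0" --pt "0 0 0 0 0 0.0733 0" --pt "0 0 0 0 0 0.1067 0" --pt "0 0 0 0 0 0.14 0" --pt "0 0 0 0 0 0.1667 0" --pt "0 0 0 0 0 0.1867 0" --pt "0 0 0 0 0 0.2 0" --pt "0 0 0 0 0 0.2 0"

```text
time_s: 30.7
tool_pos: [469.1, 288.6, 67.7]
tool_rot: [-0.0, 0.767, 0.642, -0.001]
ft_force: [1.0, 0.3, -0.9]
opening: 18.9
gripper_force: 98.7
```

```bash
python3 a.py 3;python3 b.py w11
```

```text
30.8 [ 3.37000e-01  5.23000e-01 -8.64000e-01 -1.10000e-02  1.00000e-02
 -3.10000e-02  4.69402e+02  2.88809e+02  6.82670e+01] [0.58 0.67 0.43]
bridge wrist [(0.96, [475.7, 327.0, 67.0])]
bridge scene [(0.65, [475.1, 332.3, 64.4])]
bridge side []
clip rows 168 212 cols 235 313 2737
```

In the tool's units: 38.5 mm / 750 = 0.0513, 37 mm / 750 = 0.0493.

Emit:
jog_arm --pt "0 0 0 0 0 0.0107 0" --pt "0 0 0 0 0 0.0213 0" --pt "0 0 0 0 0 0.032 0" --pt "0 0 0 0 0 0.0373 0" --pt "0 0 0 0 0 0.0413 0" --pt "0 0 0 0 0 0.044 0" --pt "0 0 0 0 0 0.0467 0" --pt "0 0 0 0 0 0.0493 0" --pt "0 0 0 0 0 0.0513 0" --pt "0 0 0 0 0 0.0513 0"

```text
time_s: 32.4
tool_pos: [469.3, 289.0, 29.8]
tool_rot: [-0.0, 0.767, 0.642, -0.0]
ft_force: [-0.1, -0.5, -0.1]
opening: 18.6
gripper_force: 98.8
```

```bash
python3 a.py 3;python3 b.py w12
```

```text
32.5 [-2.58000e-01 -4.05000e-01 -6.59000e-01 -4.00000e-03 -2.50000e-02
  1.70000e-02  4.69314e+02  2.88963e+02  2.98740e+01] [0.09 0.11 0.44]
bridge wrist [(0.94, [476.3, 326.4, 29.0])]
bridge scene [(0.39, [475.1, 331.9, 31.5])]
bridge side []
clip rows 172 216 cols 234 314 2851
```

In the tool's units: 1 mm / 750 = 0.0013.

Emit:
jog_arm --pt "0 0 0 0 0 0.0013 0" --pt "0 0 0 0 0 0.0013 0" --pt "0 0 0 0 0 0.0013 0.3" --pt "0 0 0 0 0 0.0013 0.4" --pt "0 0 0 0 0 0.0013 0.5" --pt "0 0 0 0 0 0.0013 0.5" --pt "0 0 0 0 0 0.0013 0.5" --pt "0 0 0 0 0 0.0013 0.5" --pt "0 0 0 0 0 0.0013 0.5"

```text
time_s: 33.98
tool_pos: [469.3, 288.9, 28.9]
tool_rot: [0.0, 0.766, 0.642, -0.0]
ft_force: [-0.1, 0.2, 0.6]
opening: 42.2
gripper_force: 0.0
```

In the tool's units: -180 mm / 750 = -0.24, -150 mm / 750 = -0.2.

Emit:
jog_arm --pt "0 0 0 0 0 -0.0067 0.5" --pt "0 0 0 0 0 -0.02 0.5" --pt "0 0 0 0 0 -0.0467 0.5" --pt "0 0 0 0 0 -0.08 0.5" --pt "0 0 0 0 0 -0.12 0.5" --pt "0 0 0 0 0 -0.16 0.5" --pt "0 0 0 -0.0667 0 -0.2 0.5" --pt "0 0 0 -0.1333 0 -0.24 0.5" --pt "0 0 0 -0.1467 0 -0.24 0.5" --pt "0 0 0 -0.1467 0 -0.24 0.5"

```text
time_s: 35.22
tool_pos: [450.0, 180.4, 209.2]
tool_rot: [0.0, 0.767, 0.642, 0.0]
ft_force: [1.4, 0.4, -0.2]
opening: 43.1
gripper_force: 0.0
```

```bash
python3 a.py 2;python3 b.py w13
python3 - <<'E'
import cv2,numpy as np
w=cv2.imread('pics/w13w.png');c=cv2.imread('pics/w13scene.png')
A=cv2.resize(w,(400,300));B=cv2.resize(c,(800,600))[150:450]
C=cv2.resize(c[180:270,370:490],(400,300),interpolation=2)
cv2.imwrite('pics/m13.png',np.vstack([np.hstack([A,C]),B]))
E
```

```text
35.275 [ 7.52000e-01  8.40000e-02 -2.90000e-02  4.00000e-03  4.20000e-02
  1.60000e-02  4.49976e+02  1.80652e+02  2.08980e+02] [0.69 0.31 0.18]
bridge wrist [(0.91, [477.3, 327.9, 34.3])]
bridge scene [(0.61, [474.0, 327.1, 33.0]), (0.33, [477.0, 322.9, 24.6])]
bridge side [(0.57, [471.6, 324.9, 30.5])]
none
```

View pics/m13.png

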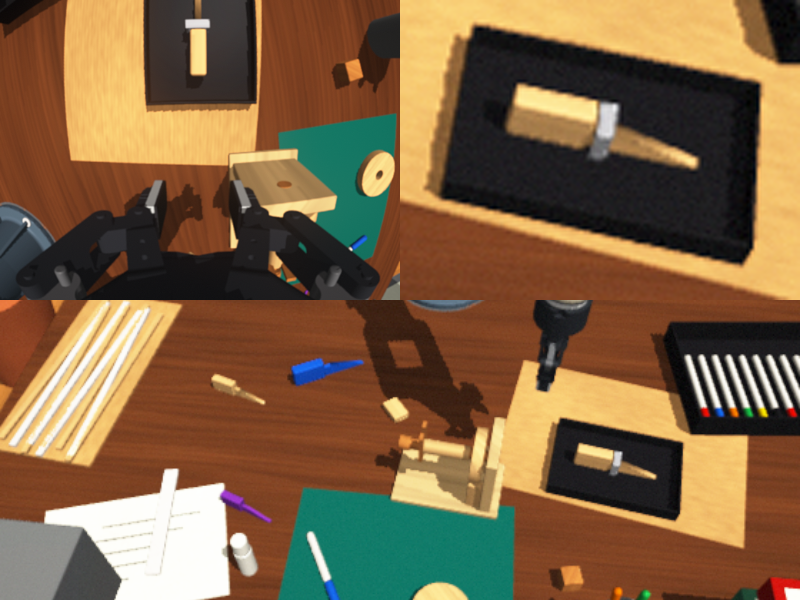

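The picture shows the wedge with the clip around its notch, lying in the tray at crop (600,130). The axle is bare, nothing else has been disturbed, and the gripper is clear.

```bash
python3 -c "
from h import *
print(order.hand_in())"
```

```text
the job is handed in; nothing more can be done
None
```

The wedge slid under the clip and took it off the axle. Both now lie in the black tray, released, with nothing else on the table visibly moved, and the job was handed in at about 35 s; no verdict came back.

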